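# Put the pink plaster tile away in the dry case

### The arm

A 6-joint arm with a two-finger parallel gripper is mounted at the origin on a cart in front of the work surface, level with it; the furniture and walls round the work are solid. World frame = base frame: x ahead of the robot, y to its left, z up, the work surface at z = 0. Lengths are in m, angles in degrees, forces in N, time in s.
With the tool pointing down it reaches from about 0.4 to 0.825 m from the base axis. Payload 7 kg.
Tool frame: the origin (TCP) lies at the very end of the fingers, on their centre line; the grasp point (between the pads) lies hold_point_z behind it (hold_point_z is the distance from the TCP to the grasp point, in m); z points along the fingers, y is the line along which they close (so a half turn about z gives the same grasp; the last joint's range is limited). The gripper opens to 88 mm and grips with 3 to 60 N. Pads are 19 mm wide; open, the fingers measure 130 mm over their backs; the gripper's body (78 mm by 193 mm) begins 47 mm behind the grasp point.
Start: joints at [87.726, 20.546, 0.682, 0, -70.136, -16.507], TCP at [0.217, 0.639, 0.227] pointing down, gripper open.
Joint ranges: [-176.03, 176.03], [-82.01, 121.73], [-58.28, 71.71], [-173.87, 95.51], [-174.79, -0.11], [-173.66, 173.66]. Speed limits (degrees/s): [136.94, 136.94, 172.46, 180, 180, 180].

### API

Orientations are given as [roll, pitch, yaw] about the fixed x, y, z axes, in that order (R = Rz(yaw) Ry(pitch) Rx(roll)).
In Python, from plant import get_obs, snapshot, close_job, hold_point_z gives the robot as it stands.
- The arm moves only by the tool play_rows, never from a script. Its argument "commands" is a list that holds one entry, the list of rows, each a list of 7 numbers: the shift along the tool's x, y, z in cm, then the turn, a rotation vector about the tool's x, y, z in degrees, then the opening, from 0 (shut) to 1 (fully open). In form: [[[x, y, z, ax, ay, az, fingers], ...]]. A call has 1 to 20 rows; each row is the pose to reach, as a shift and turn from the pose commanded when the call began, along the tool's axes at that moment; what a row does not reach only later rows make up. A row lasts 1/12 s, in which the tool goes at most 41.7 mm and 7.16 degrees, less where a joint would pass 70% of its speed; a pose out of reach is approached as far as the arm can. A call with a gripper value outside its range is refused whole. The fingers move at their own pace and stop on an object; the grip force is fixed at half the most. Time passes only in rows, so rows that repeat a pose let the fingers close. It gives the time, the measured TCP pose, the force, the opening and the grip force at its end, in the units of the state.
- get_obs(): the state, without advancing time (a new reading comes with each control period).
- snapshot(name): name is "scene" or "top"; returns a dict with "frame" (400x640x3 uint8, red, green, blue), "camera_matrix" (3x3 intrinsics, pixels), "dist" ([k1, k2, p1, p2, k3] as OpenCV has them; the pictures are not rectified), "origin" and "attitude" of the camera in the world. Camera axes: x right, y down, z forward; pixel columns grow to the right and rows downward; lengths in m; the calibration is good to about 2 mm. A picture is of the moment at which its call begins. There is no depth.
- close_job(): hands the job in; it is judged then, once.
The state is a dict: "clock": time; "joint_pos": joint angles; "qvel": joint speeds; "tau": joint torques, N m; "tool_pos": TCP position; "orientation": TCP orientation; "force": force on the tool from outside, world axes, zero at the start; "moment": the same for the moment, N m; "opening": finger opening in m; "gripper_force": force on a finger pad.
Only numpy, scipy, OpenCV 4.12 (cv2) and the standard library are available. Lean on these libraries where they do the work, as an engineer would, in place of code of your own. Each camera call takes 0.05 s, during which the arm holds its last target. There are 200 camera calls.

### The job

Put the pink test tile away dry: slide the blue cover of the grey case back, lay the pink tile gently flat on the floor of the open bay (do not drop it in), let go of it, then slide the cover fully home over it. Leave the two white tiles lying where they are.

Things in the scene. Friction and masses are not known exactly. Their poses are not given: they have to be found in the camera images.
- case: Grey keeping case, 120 x 224 mm, 51 mm high, fixed. Origin: centre of its underside, on the table; z up; y along its length, the sliding direction. Open bay: the +y half (the end nearer the robot). The -y half is a closed white deck, 39 mm high, over which the cover parks. Side walls 10 mm thick with groove lips, tops 51 mm above the table; end wall at y 106 to 112, 46 mm high.
- bay_floor (a point): Centre of the bay's floor (case frame x 0, y 56, z 8.5 mm); same axes as the case. The bay is 100 x 100 mm inside (case x -50 to 50, y 6 to 106); its floor is 8 mm above the table.
- cover (a joint): How far the flat blue cover is slid open, m: 0 = fully home over the bay, against a stop; 0.105 = fully open, against a stop. Opens along the case's -y, stays where left, slides with about 2 N; 0 to 0.03 at the start. Plate 107 x 108 x 5 mm, top 45 mm above the table, captive in the grooves.
- cover_grip (a point): Centre of the orange upright grip rib in the middle of the cover: 12 mm thick along the slide (case y), 50 mm wide across it (case x). The point is 57.5 mm above the table; the rib's top is 69.5 mm; its black foot plate (58 x 22 mm) tops at 47.7 mm. Moves with the cover; same axes as the case.
- pink_tile: Pink plaster test tile, 38 mm (its x) by 48 mm (its y), 13 mm thick, about 0.06 kg, loose, lying flat on the table. Origin: centre of its underside; z up.
- white_tile: White plaster test tile, 44 x 55 x 11 mm, loose, lying flat on the table; to be left alone. Origin: centre of its underside.
- thick_white_tile: Second white plaster test tile, 42 x 52 x 15 mm, loose, lying flat on the table; to be left alone. Origin: centre of its underside.
There are look-alikes about, which are no part of the job. What is shaped like the pink_tile but black is not meant.

How it is judged (in metres and radians):
On the way, in this order (a step that is already met when the one before it is completed fails the run):
1. the cover is slid back at least 60 mm (value of joint cover above 0.06 m), for 0.1 s.
2. the pink tile lies flat on the floor of the bay, let go, with the cover still back (x of pink_tile in the frame of case between -0.042 and 0.042 m and y of pink_tile in the frame of case between 0.012 and 0.1 m and z of pink_tile in the frame of case between 0.004 and 0.026 m and angle between the z axis of pink_tile and the z axis of case, either way round below 0.12 rad and contact force between the fingers and pink_tile below 0.2 N and value of joint cover above 0.04 m), for 0.1 s.
At the end, for the whole second after the job is handed in: The cover is home (within 4 mm of closed) and the pink tile lies at rest, flat (within 7 degrees), on the floor of the bay under it; the two white tiles lie within 30 mm of where they were (value of joint cover below 0.004 m and x of pink_tile in the frame of case between -0.042 and 0.042 m and y of pink_tile in the frame of case between 0.012 and 0.1 m and z of pink_tile in the frame of case between 0.004 and 0.026 m and angle between the z axis of pink_tile and the z axis of case, either way round below 0.12 rad and linear speed of pink_tile below 0.02 m/s and contact force between the fingers and pink_tile below 0.2 N and distance of each of white_tile, thick_white_tile from where it was at the start of the episode below 0.03 m); the robot touches nothing.
It fails at once if the pink tile is dropped or thrown into the case (it moves faster than 0.7 m/s inside the bay) (x of pink_tile in the frame of case between -0.042 and 0.042 m and y of pink_tile in the frame of case between 0.012 and 0.1 m and z of pink_tile in the frame of case below 0.045 m and linear speed of pink_tile above 0.7 m/s).
It fails at once if one of the white tiles is moved by 30 mm or more (distance of any of white_tile, thick_white_tile from where it was at the start of the episode above 0.03 m).
It also fails if it takes over 64 s, if anything falls off the work surface, if the arm or the gripper's body presses on something with over 40 N, if the wrist force passes 120 N, or if a joint passes its speed limit or range.

## Working session

There is one attempt and no reset: what is moved stays moved. The work goes in short steps, Python scripts to look and compute and a tool call to move; the robot and the scene stay as the last step left them, time stands still between calls to the robot, and variables do not carry over. Pictures are saved under pics/ and viewed, at most 10 in all, crops included, and the job is handed in when it is done.

Besides the shell and the picture viewer there is one more tool, called after "Emit:" by a JSON object that holds its "fn" and its "kwargs". play_rows: Moves the arm, as the interface text tells. Its arguments: {"type":"object","properties":{"commands":{"type":"array","items":{"type":"array","items":{"type":"array","items":{"type":"number"}}}}},"required":["commands"]}

```bash
ls; mkdir -p pics
cat > h.py <<'E'
import numpy as np, cv2
from plant import get_obs, snapshot, close_job, hold_point_z
from scipy.spatial.transform import Rotation as R
def rotm(a):
    a=np.array(a,float)
    return a if a.shape==(3,3) else R.from_euler('xyz',a,degrees=True).as_matrix()
def ray(s,p):
    u=cv2.undistortPoints(np.array([[p]],float),np.array(s["camera_matrix"]),np.array(s["dist"]))[0,0]
    return np.array(s["origin"]),rotm(s["attitude"])@np.array([u[0],u[1],1])
def onz(s,p,z):
    o,d=ray(s,p); return o+d*(z-o[2])/d[2]
E
python3 - <<'E'
from h import *
for n in("scene","top"):
    s=snapshot(n); cv2.imwrite(f"pics/{n}0.png",s["frame"][...,::-1]); print(n,s["origin"],s["attitude"],s["camera_matrix"],s["dist"])
print(get_obs(),hold_point_z)
E
```

```text
pics
scene [-0.18116554 -0.30471379  0.95594632] [-1.37404922e+02 -1.37302949e-01 -5.88322291e+01] [[366.02517104   0.         327.12899036]
 [  0.         366.02517104 199.53471575]
 [  0.           0.           1.        ]] [-0.05572681  0.          0.          0.          0.        ]
top [0.34297428 0.12102403 1.16494799] [-170.82117185   -0.29275245  -89.88020978] [[466.72612304   0.         316.93090006]
 [  0.         466.72612304 196.39721609]
 [  0.           0.           1.        ]] [0.04829635 0.         0.         0.         0.        ]
{'clock': 0.1, 'joint_pos': array([ 8.77257154e+01,  2.05865617e+01,  6.38972198e-01, -1.77273228e-02,
       -7.01350834e+01, -1.65066870e+01]), 'qvel': array([-0.01356943, -0.09420743,  0.07728716,  0.03763307,  0.06081884,
        0.01079299]), 'tau': array([-6.42896557e-04, -5.84163487e+01,  2.93753636e+01,  7.01544687e+00,
        1.01653661e-02, -5.69351960e-05]), 'tool_pos': array([0.21720444, 0.63864015, 0.2257247 ]), 'orientation': array([ 1.79915999e+02, -7.51287196e-03, -1.87870019e+01]), 'force': array([0.13983847, 0.26223075, 0.0586911 ]), 'moment': array([-0.00425186, -0.02174417,  0.0262099 ]), 'gripper_force': 0.0, 'opening': 0.0873376368711358} 0.0188
```

View pics/scene0.png

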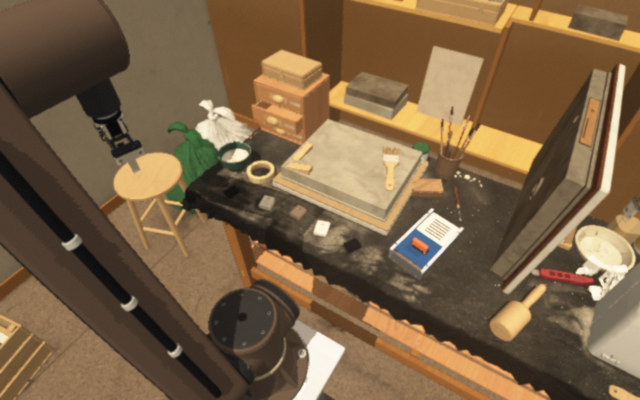

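View pics/top0.png

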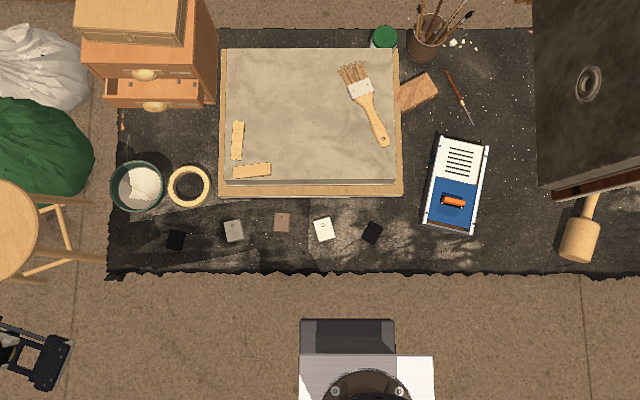

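The top view shows the case at (455,185) with its orange rib at (453,202). There are five tile-like things: black (176,239), greyish-white (233,231), pinkish (282,222), white (323,229) and black (371,232). By description, the pink one at (282,222) is the target. I'll check it in a close crop.

Run:
```python
from h import *
s=snapshot("top"); f=s["frame"]
a=cv2.resize(f[205:255,160:390],None,fx=3.4,fy=3.4,interpolation=cv2.INTER_CUBIC)
b=cv2.resize(f[125:240,410:500],None,fx=3.4,fy=3.4,interpolation=cv2.INTER_CUBIC)
c=np.zeros((a.shape[0]+b.shape[0],a.shape[1],3),np.uint8); c[:a.shape[0]]=a; c[a.shape[0]:,:b.shape[1]]=b
cv2.imwrite("pics/crop1.png",c[...,::-1])
for p in((233,233),(282,224),(323,231)): print(p,f[p[1]-2:p[1]+3,p[0]-2:p[0]+3].mean((0,1)), onz(s,p,.013))
hsv=cv2.cvtColor(f,cv2.COLOR_RGB2HSV); g=hsv[...,2]
def rep(nm,m,z):
    cs,_=cv2.findContours(m.astype(np.uint8),cv2.RETR_EXTERNAL,cv2.CHAIN_APPROX_NONE)
    for k in cs:
        if cv2.contourArea(k)<60: continue
        P=np.array([onz(s,q[0],z)[:2] for q in k]); r=cv2.minAreaRect((P*1000).astype(np.float32))
        print(nm,cv2.boundingRect(k),np.round(r[0],1),np.round(r[1],1),round(r[2],1))
def win(m,x0,x1,y0,y1):
    o=np.zeros_like(m);o[y0:y1,x0:x1]=m[y0:y1,x0:x1];return o
rep("tile",win(g>85,215,345,205,250),.013)
H,S=hsv[...,0],hsv[...,1]
rep("blue",win((H>95)&(H<125)&(S>120)&(g>60),410,500,120,240),.045)
rep("orange",win((H<15)&(S>160)&(g>120),430,480,180,220),.0695)
rep("white",win((S<60)&(g>130),415,495,125,240),.051)
```

```text
(233, 233) [161.96 144.16 122.32] [0.43723409 0.3219879  0.013     ]
(282, 224) [161.8  129.72 101.8 ] [0.45968571 0.20181993 0.013     ]
(323, 231) [249.4  238.52 213.24] [0.4425899 0.1003549 0.013    ]
tile (224, 219, 32, 24) [444.5 306.1] [55.7 75.9] 3.4
tile (230, 205, 115, 45) [452.7 189.5] [109.1 283.4] 0.2
blue (427, 177, 51, 52) [ 511.2 -211.4] [102.7 107.4] 76.7
orange (443, 196, 22, 10) [ 509.9 -207.5] [50.7 15.4] 76.8
white (469, 145, 20, 90) [ 542.4 -275.3] [  9.8 225.4] 76.9
white (422, 135, 62, 99) [ 556.4 -213.7] [109.3 224.9] 76.8
```

View pics/crop1.png

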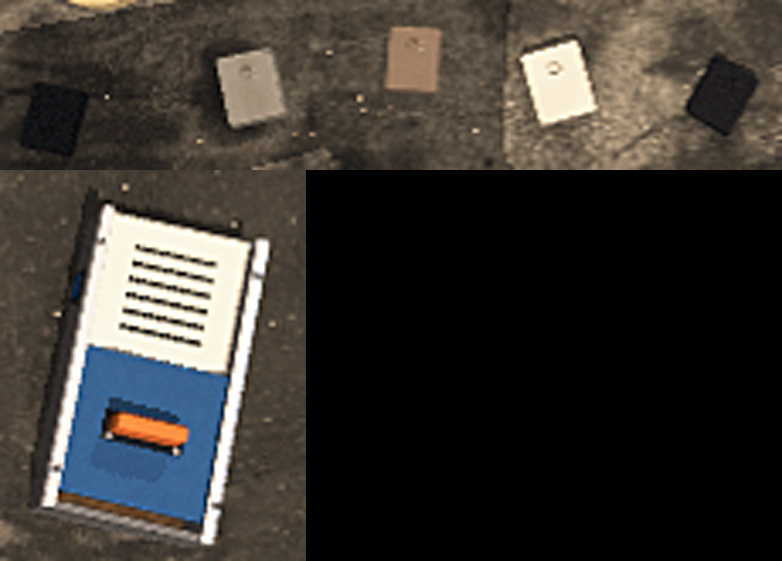

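The crop confirms it: the tile at (282,222) is pinkish brown and lies between the shaded white one at (233,231) and the lit white one at (323,229). The cover is slightly open, with a brown gap at its near end. Next I'll measure the pink tile and cross-check the rib with the scene view.

```bash
cat >> h.py <<'E'
def plan(x,y,z,yaw,start=None):
    """shift (cm) and az turn (deg) in tool axes to reach pose, tool down"""
    o=get_obs(); T=R.from_euler('xyz',o["orientation"],degrees=True); p=o["tool_pos"]
    d=T.inv().apply(np.array([x,y,z])-p)*100
    rv=(T.inv()*R.from_euler('xyz',[180,0,yaw],degrees=True)).as_rotvec(degrees=True)
    return np.round(d,2),np.round(rv,2)
def rects(s,m,z,win,amin=40):
    x0,x1,y0,y1=win; o=np.zeros(m.shape,np.uint8); o[y0:y1,x0:x1]=m[y0:y1,x0:x1]
    out=[]
    for k in cv2.findContours(o,cv2.RETR_EXTERNAL,cv2.CHAIN_APPROX_NONE)[0]:
        if cv2.contourArea(k)<amin: continue
        P=np.array([onz(s,q[0],z)[:2] for q in k])*1000
        r=cv2.minAreaRect(P.astype(np.float32)); out.append((cv2.boundingRect(k),np.round(r[0],1),np.round(r[1],1),round(r[2],1)))
    return out
E
python3 - <<'E'
from h import *
t=snapshot("top"); c=snapshot("scene")
ht=cv2.cvtColor(t["frame"],cv2.COLOR_RGB2HSV); hc=cv2.cvtColor(c["frame"],cv2.COLOR_RGB2HSV)
for th in(105,120,135): print(th,rects(t,ht[...,2]>th,.013,(268,300,205,245)))
for th in(105,120): print("sc",th,rects(c,hc[...,2]>th,.013,(284,310,198,226)))
print("wh",rects(t,ht[...,2]>150,.011,(308,340,212,248)), rects(t,ht[...,2]>125,.015,(218,250,212,250)))
print("or sc",rects(c,(hc[...,0]<15)&(hc[...,1]>150)&(hc[...,2]>110),.0635,(400,440,225,265)))
for n in [(0.45,0.28,.22,-60),(.511,-.208,.12,-103.2)]: print(n,plan(*n))
E
```

```text
105 [((273, 213, 17, 19), array([464.7, 204.2]), array([44.7, 39.6]), 0.1)]
120 [((273, 213, 17, 19), array([465.2, 204.1]), array([37.3, 45.4]), 86.6)]
135 [((274, 213, 16, 19), array([465.2, 204. ]), array([36.6, 45.1]), 86.9)]
sc 105 [((289, 205, 18, 15), array([463. , 198.4]), array([47.5, 56.3]), 85.4)]
sc 120 [((290, 205, 16, 15), array([462.6, 197.6]), array([43.9, 52.8]), 88.3)]
wh [((313, 217, 27, 25), array([445.1,  92.5]), array([61.8, 52.4]), 18.6)] [((224, 219, 20, 23), array([444.5, 320.9]), array([49.2, 41.1]), 13.1)]
or sc [((412, 239, 16, 13), array([ 506.9, -213.7]), array([51.1, 25.7]), 77.7)]
(0.45, 0.28, 0.22, -60) (array([33.59, 26.48,  0.64]), array([ 4.000e-02, -2.000e-02,  4.122e+01]))
(0.511, -0.208, 0.12, -103.2) (array([55.07, 70.71, 10.68]), array([ 3.000e-02, -4.000e-02,  8.442e+01]))
```

Emit:
{"fn": "play_rows", "kwargs": {"commands": [[[33.6,26.5,0,0,0,41,0.5],[33.6,26.5,0,0,0,41,0.5],[33.6,26.5,0,0,0,41,0.5],[33.6,26.5,0,0,0,41,0.5],[33.6,26.5,0,0,0,41,0.5],[33.6,26.5,0,0,0,41,0.5],[33.6,26.5,0,0,0,41,0.5],[33.6,26.5,0,0,0,41,0.5],[33.6,26.5,0,0,0,41,0.5],[33.6,26.5,0,0,0,41,0.5],[55,70.7,10,0,0,84.4,0.5],[55,70.7,10,0,0,84.4,0.5],[55,70.7,10,0,0,84.4,0.5],[55,70.7,10,0,0,84.4,0.5],[55,70.7,10,0,0,84.4,0.5],[55,70.7,10,0,0,84.4,0.5],[55,70.7,10,0,0,84.4,0.5],[55,70.7,10,0,0,84.4,0.5],[55,70.7,10,0,0,84.4,0.5],[55,70.7,10,0,0,84.4,0.5]]]}}

```text
clock: 1.92
tool_pos: [0.4981, -0.1176, 0.145]
orientation: [-180.0, 0.0, -103.2]
force: [0.8, 0.6, -0.3]
opening: 0.044
gripper_force: 0.0
```

Run:
```python
from h import *
print(get_obs()["tool_pos"],get_obs()["orientation"],plan(.511,-.208,.12,-103.2),plan(.511,-.208,.052,-103.2))
```

```text
[ 0.49808549 -0.11760233  0.1450092 ] [-1.79953663e+02  1.71255365e-02 -1.03162946e+02] (array([ 8.51, -3.31,  2.5 ]), array([-0.05,  0.02,  0.04])) (array([ 8.51, -3.31,  9.3 ]), array([-0.05,  0.02,  0.04]))
```

Emit:
{"fn": "play_rows", "kwargs": {"commands": [[[8.5,-3.3,2.5,0,0,0,0.5],[8.5,-3.3,2.5,0,0,0,0.5],[8.5,-3.3,2.5,0,0,0,0.5],[8.5,-3.3,2.5,0,0,0,0.5],[8.5,-3.3,2.5,0,0,0,0.5],[8.5,-3.3,2.5,0,0,0,0.5]]]}}

```text
clock: 2.42
tool_pos: [0.5109, -0.2055, 0.1202]
orientation: [-180.0, 0.0, -103.2]
force: [-0.2, -0.4, -0.2]
opening: 0.0441
gripper_force: 0.0
```

Run:
```python
from h import *
print(get_obs()["tool_pos"],get_obs()["orientation"],plan(.511,-.208,.052,-103.2))
a=snapshot("top")["frame"][120:250,390:530]; b=snapshot("scene")["frame"][170:300,350:490]
cv2.imwrite("pics/c2.png",cv2.resize(np.hstack([a,b]),None,fx=2.8,fy=2.8,interpolation=cv2.INTER_CUBIC)[...,::-1])
```

```text
[ 0.5108786  -0.20545794  0.12022709] [-1.79992461e+02  5.93058084e-03 -1.03183453e+02] (array([ 0.25, -0.07,  6.82]), array([-0.01,  0.01,  0.02]))
```

View pics/c2.png

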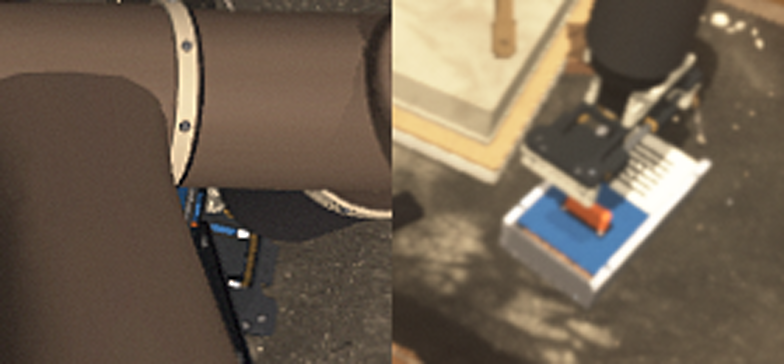

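The left half is mostly hidden by the arm. In the right half the gripper is above the orange rib with its fingers either side along the slide. I'll go down and grip.

Emit:
{"fn": "play_rows", "kwargs": {"commands": [[[0.2,0,3.5,0,0,0,0.5],[0.2,0,5,0,0,0,0.5],[0.2,0,6.8,0,0,0,0.5],[0.2,0,6.8,0,0,0,0.5],[0.2,0,6.8,0,0,0,0.5],[0.2,0,6.8,0,0,0,0],[0.2,0,6.8,0,0,0,0],[0.2,0,6.8,0,0,0,0],[0.2,0,6.8,0,0,0,0],[0.2,0,6.8,0,0,0,0],[0.2,0,6.8,0,0,0,0],[0.2,0,6.8,0,0,0,0]]]}}

```text
clock: 3.52
tool_pos: [0.5112, -0.2079, 0.0527]
orientation: [-179.9, 0.0, -103.2]
force: [0.7, 1.5, 4.1]
opening: 0.0119
gripper_force: 30.0
```

Emit:
{"fn": "play_rows", "kwargs": {"commands": [[[0,-1.5,0,0,0,0,0],[0,-3,0,0,0,0,0],[0,-4.5,0,0,0,0,0],[0,-6,0,0,0,0,0],[0,-7.5,0,0,0,0,0],[0,-8.5,0,0,0,0,0],[0,-8.5,0,0,0,0,0],[0,-8.5,0,0,0,0,0]]]}}

```text
clock: 4.18
tool_pos: [0.5949, -0.2277, 0.0527]
orientation: [-179.9, -0.0, -103.2]
force: [2.4, -0.2, 4.6]
opening: 0.0117
gripper_force: 30.0
```

Emit:
{"fn": "play_rows", "kwargs": {"commands": [[[0,0,0,0,0,0,0.5],[0,0,0,0,0,0,0.5],[0,0,0,0,0,0,0.5],[0,0,-4,0,0,0,0.5],[0,0,-8,0,0,0,0.5],[0,0,-12,0,0,0,0.5],[0,0,-14,0,0,0,0.5],[0,0,-14,0,0,0,0.5]]]}}

```text
clock: 4.85
tool_pos: [0.5955, -0.2279, 0.1982]
orientation: [-179.5, 0.0, -103.1]
force: [1.1, -0.3, -0.1]
opening: 0.0439
gripper_force: 0.0
```

Run:
```python
from h import *
print(get_obs()["tool_pos"],get_obs()["orientation"],plan(.465,.203,.10,-3.4))
```

```text
[ 0.59553451 -0.2279211   0.1981597 ] [-1.79506953e+02  8.01505806e-04 -1.03145369e+02] (array([-38.99,  22.6 ,   9.62]), array([ -0.36,  -0.43, -99.74]))
```

Emit:
{"fn": "play_rows", "kwargs": {"commands": [[[-39,22.6,4,0,0,-99.7,0.68],[-39,22.6,4,0,0,-99.7,0.68],[-39,22.6,4,0,0,-99.7,0.68],[-39,22.6,4,0,0,-99.7,0.68],[-39,22.6,4,0,0,-99.7,0.68],[-39,22.6,4,0,0,-99.7,0.68],[-39,22.6,4,0,0,-99.7,0.68],[-39,22.6,4,0,0,-99.7,0.68],[-39,22.6,4,0,0,-99.7,0.68],[-39,22.6,9,0,0,-99.7,0.68],[-39,22.6,9,0,0,-99.7,0.68],[-39,22.6,9,0,0,-99.7,0.68],[-39,22.6,9,0,0,-99.7,0.68],[-39,22.6,9,0,0,-99.7,0.68],[-39,22.6,9,0,0,-99.7,0.68],[-39,22.6,9,0,0,-99.7,0.68],[-39,22.6,9,0,0,-99.7,0.68]]]}}

```text
clock: 6.27
tool_pos: [0.4619, 0.2037, 0.1019]
orientation: [180.0, 0.0, -3.7]
force: [0.0, 0.2, 0.5]
opening: 0.0594
gripper_force: 0.0
```

Run:
```python
from h import *
print(get_obs()["tool_pos"],get_obs()["orientation"],plan(.465,.203,.003,-3.4))
t=snapshot("top");a=t["frame"][120:250,390:530]; b=snapshot("scene")["frame"][130:260,230:370]
cv2.imwrite("pics/c3.png",cv2.resize(np.hstack([a,b]),None,fx=2.8,fy=2.8,interpolation=cv2.INTER_CUBIC)[...,::-1])
h=cv2.cvtColor(t["frame"],cv2.COLOR_RGB2HSV);H,S,V=cv2.split(h)
w=(410,500,110,245)
print("orange",rects(t,(H<15)&(S>160)&(V>120),.0695,w)); print("white",rects(t,(S<60)&(V>130),.051,w,100)); print("blue",rects(t,(H>95)&(H<125)&(S>120)&(V>60),.045,w))
```

```text
[0.46192183 0.20368295 0.10193409] [ 1.79988453e+02  1.70119219e-02 -3.72856353e+00] (array([0.31, 0.05, 9.89]), array([ 0.01,  0.02, -0.33]))
orange [((449, 163, 23, 10), array([ 589.9, -226.1]), array([51.9, 17.1]), 77.5)]
white [((469, 145, 20, 90), array([ 542.4, -275.3]), array([  9.8, 225.4]), 76.9), ((422, 135, 62, 99), array([ 556.4, -213.7]), array([109.3, 224.9]), 76.8)]
blue [((434, 145, 50, 51), array([ 592.1, -230.3]), array([102.6, 108.1]), 76.8)]
```

View pics/c3.png

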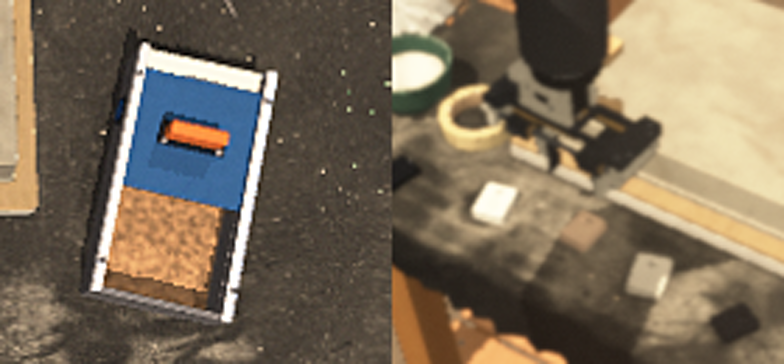

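The cover is open about 83 mm and the bay floor shows brown. In the right half the gripper is above and behind the pink tile, with the white ones clear on either side. Now I'll go down and grip.

Emit:
{"fn": "play_rows", "kwargs": {"commands": [[[0.2,0,3,0,0,-0.3,0.68],[0.2,0,6,0,0,-0.3,0.68],[0.2,0,8,0,0,-0.3,0.68],[0.2,0,9.5,0,0,-0.3,0.68],[0.2,0,9.8,0,0,-0.3,0.68],[0.2,0,9.8,0,0,-0.3,0.68],[0.2,0,9.8,0,0,-0.3,0.2],[0.2,0,9.8,0,0,-0.3,0.2],[0.2,0,9.8,0,0,-0.3,0.2],[0.2,0,9.8,0,0,-0.3,0.2],[0.2,0,9.8,0,0,-0.3,0.2],[0.2,0,9.8,0,0,-0.3,0.2],[0.2,0,9.8,0,0,-0.3,0.2]]]}}

```text
clock: 7.45
tool_pos: [0.4646, 0.2044, 0.005]
orientation: [-179.9, -0.1, -3.2]
force: [-1.2, -0.8, 7.4]
opening: 0.0379
gripper_force: 30.0
```

Emit:
{"fn": "play_rows", "kwargs": {"commands": [[[0,0,-1,0,0,0,0.2],[0,0,-4,0,0,0,0.2],[0,0,-8,0,0,0,0.2],[0,0,-12,0,0,0,0.2],[0,0,-14,0,0,0,0.2],[0,0,-14,0,0,0,0.2]]]}}

```text
clock: 7.95
tool_pos: [0.4664, 0.2057, 0.1502]
orientation: [-179.6, -0.4, -3.1]
force: [0.3, 0.4, -0.2]
opening: 0.0379
gripper_force: 30.0
```

Run:
```python
from h import *
o=get_obs();print(o["tool_pos"],o["opening"],o["gripper_force"])
t=snapshot("top");H,S,V=cv2.split(cv2.cvtColor(t["frame"],cv2.COLOR_RGB2HSV))
m=(S<60)&(V>130)
X=np.array([np.cos(np.radians(76.8)),np.sin(np.radians(76.8))]);Y=np.array([-X[1],X[0]])
for r in(200,205,210,215):
    xs=np.where(m[r,415:495])[0]+415
    g=np.split(xs,np.where(np.diff(xs)>1)[0]+1)
    for k in g:
        if len(k)<2: continue
        print(r,[np.round([(q-[.555,-.2217])@X*1e3,(q-[.555,-.2217])@Y*1e3],1) for q in(onz(t,(k[0]-.5,r),.051)[:2],onz(t,(k[-1]+.5,r),.051)[:2])])
print(plan(.497,-.207,.12,-13.2))
```

```text
[0.46643773 0.20573524 0.15021283] 0.03792519955363534 29.999767541885376
200 [array([62.1, 55.7]), array([52.8, 53.5])]
200 [array([-49.7,  29.1]), array([-58.9,  26.9])]
205 [array([62.1, 68.2]), array([52.8, 66. ])]
205 [array([-49.5,  41.6]), array([-61.1,  38.9])]
210 [array([62.1, 80.7]), array([52.7, 78.5])]
210 [array([-49.3,  54.1]), array([-60.9,  51.4])]
215 [array([62. , 93.1]), array([52.7, 90.9])]
215 [array([-49.2,  66.6]), array([-60.7,  63.8])]
(array([ 5.44, 40.97,  2.59]), array([-0.28, -0.23, 10.03]))
```

Emit:
{"fn": "play_rows", "kwargs": {"commands": [[[5.4,10,1,0,0,10,0.2],[5.4,14,1,0,0,10,0.2],[5.4,18,1,0,0,10,0.2],[5.4,22,1,0,0,10,0.2],[5.4,26,1,0,0,10,0.2],[5.4,30,1,0,0,10,0.2],[5.4,34,1,0,0,10,0.2],[5.4,38,2,0,0,10,0.2],[5.4,40.9,2.5,0,0,10,0.2],[5.4,40.9,2.5,0,0,10,0.2],[5.4,40.9,2.5,0,0,10,0.2],[5.4,40.9,2.5,0,0,10,0.2],[5.4,40.9,2.5,0,0,10,0.2],[5.4,40.9,2.5,0,0,10,0.2]]]}}

```text
clock: 9.17
tool_pos: [0.4951, -0.2066, 0.1189]
orientation: [-180.0, 0.0, -13.1]
force: [-0.5, -0.4, -0.6]
opening: 0.038
gripper_force: 30.0
```

Run:
```python
from h import *
o=get_obs();print(o["tool_pos"],o["opening"],o["orientation"],plan(.497,-.2065,.0155,-13.2))
b=snapshot("scene")["frame"][170:300,340:500]
cv2.imwrite("pics/c4.png",cv2.resize(b,None,fx=3.5,fy=3.5,interpolation=cv2.INTER_CUBIC)[...,::-1])
```

```text
[ 0.49513095 -0.20663721  0.1188734 ] 0.037954591602252806 [-1.79994850e+02  3.28535432e-02 -1.31488726e+01] (array([ 0.18, -0.05, 10.34]), array([-0.01,  0.03,  0.05]))
```

View pics/c4.png

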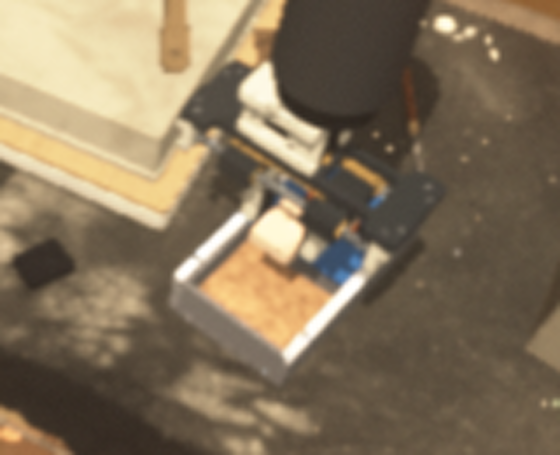

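The pink tile is held between the fingers over the open bay; the cover's blue edge is behind it and the slab is clear to the left. I'll lower it slowly.

Emit:
{"fn": "play_rows", "kwargs": {"commands": [[[0.2,0,2,0,0,0,0.2],[0.2,0,4,0,0,0,0.2],[0.2,0,6,0,0,0,0.2],[0.2,0,7.5,0,0,0,0.2],[0.2,0,8.7,0,0,0,0.2],[0.2,0,9.5,0,0,0,0.2],[0.2,0,10,0,0,0,0.2],[0.2,0,10.2,0,0,0,0.2],[0.2,0,10.3,0,0,0,0.2],[0.2,0,10.3,0,0,0,0.2],[0.2,0,10.3,0,0,0,0.2]]]}}

```text
clock: 10.13
tool_pos: [0.4977, -0.2078, 0.0167]
orientation: [-180.0, -0.1, -13.2]
force: [0.1, -0.3, -0.7]
opening: 0.038
gripper_force: 30.0
```

Emit:
{"fn": "play_rows", "kwargs": {"commands": [[[0,0,0.1,0,0,0,0.2],[0,0,0.2,0,0,0,0.2],[0,0,0.3,0,0,0,0.2],[0,0,0.35,0,0,0,0.2],[0,0,0.35,0,0,0,0.2]]]}}

```text
clock: 10.55
tool_pos: [0.4974, -0.208, 0.013]
orientation: [180.0, -0.0, -13.2]
force: [-1.6, 0.7, 4.9]
opening: 0.0381
gripper_force: 30.0
```

Contact shows at 4.9 N, at the expected height. I'll release a little, then rise.

Emit:
{"fn": "play_rows", "kwargs": {"commands": [[[0,0,0,0,0,0,0.47],[0,0,0,0,0,0,0.54],[0,0,0,0,0,0,0.54],[0,0,0,0,0,0,0.54],[0,0,0,0,0,0,0.54],[0,0,-1,0,0,0,0.54],[0,0,-2,0,0,0,0.54],[0,0,-4,0,0,0,0.54],[0,0,-8,0,0,0,0.54],[0,0,-12,0,0,0,0.54],[0,0,-15,0,0,0,0.54],[0,0,-15,0,0,0,0.54]]]}}

```text
clock: 11.55
tool_pos: [0.5011, -0.2088, 0.171]
orientation: [-180.0, -0.7, -13.1]
force: [1.1, 0.4, 0.8]
opening: 0.0475
gripper_force: 0.0
```

Run:
```python
from h import *
o=get_obs();print(o["tool_pos"],o["opening"],o["orientation"],plan(.5945,-.228,.12,-103.2))
b=snapshot("scene")["frame"][170:300,340:500]
cv2.imwrite("pics/c5.png",cv2.resize(b,None,fx=3.5,fy=3.5,interpolation=cv2.INTER_CUBIC)[...,::-1])
```

```text
[ 0.50110898 -0.20882116  0.17101711] 0.04749840663975193 [-179.9815175    -0.71001225  -13.10805083] (array([ 9.47, -0.25,  5.22]), array([-0.57, -0.54, 90.09]))
```

View pics/c5.png

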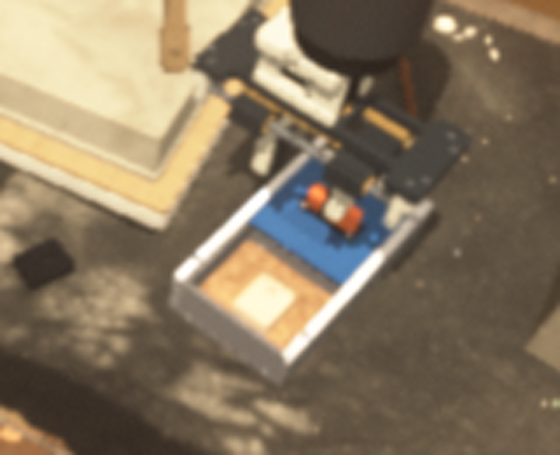

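The tile lies flat in the bay at about (265,297) in the crop, clear of the walls. Now back to the rib, turned a quarter.

Emit:
{"fn": "play_rows", "kwargs": {"commands": [[[3,-0.2,0,0,0,90,0.54],[6,-0.2,0,0,0,90,0.54],[9.3,-0.2,0,0,0,90,0.54],[9.3,-0.2,0,0,0,90,0.54],[9.3,-0.2,0,0,0,90,0.54],[9.3,-0.2,0,0,0,90,0.54],[9.3,-0.2,0,0,0,90,0.54],[9.3,-0.2,0,0,0,90,0.54],[9.3,-0.2,0,0,0,90,0.54],[9.3,-0.2,0,0,0,90,0.54],[9.3,-0.2,4,0,0,90,0.54],[9.3,-0.2,5,0,0,90,0.54],[9.3,-0.2,5,0,0,90,0.54],[9.3,-0.2,5,0,0,90,0.54],[9.3,-0.2,5,0,0,90,0.54],[9.3,-0.2,5,0,0,90,0.54]]]}}

```text
clock: 12.93
tool_pos: [0.5886, -0.2272, 0.1132]
orientation: [-179.9, 0.0, -103.0]
force: [-0.3, 0.0, 0.4]
opening: 0.0473
gripper_force: 0.0
```

Run:
```python
from h import *
o=get_obs();print(o["tool_pos"],o["opening"],o["orientation"],plan(.5945,-.228,.0525,-103.2))
```

```text
[ 0.58857994 -0.22722698  0.11321555] 0.04725713069947341 [-1.79947375e+02  1.47586973e-03 -1.03023275e+02] (array([-0.06, -0.59,  6.07]), array([-0.05,  0.  ,  0.18]))
```

Emit:
{"fn": "play_rows", "kwargs": {"commands": [[[0,-0.6,1,0,0,0,0.54],[0,-0.6,3,0,0,0,0.54],[0,-0.6,5,0,0,0,0.54],[0,-0.6,6,0,0,0,0.54],[0,-0.6,6,0,0,0,0.54],[0,-0.6,6,0,0,0,0],[0,-0.6,6,0,0,0,0],[0,-0.6,6,0,0,0,0],[0,-0.6,6,0,0,0,0],[0,-0.6,6,0,0,0,0],[0,-0.6,6,0,0,0,0],[0,-0.6,6,0,0,0,0]]]}}

```text
clock: 13.93
tool_pos: [0.5944, -0.2286, 0.0531]
orientation: [-180.0, 0.0, -103.2]
force: [-0.2, -0.0, 2.3]
opening: 0.0118
gripper_force: 30.0
```

Emit:
{"fn": "play_rows", "kwargs": {"commands": [[[0,1.5,0,0,0,0,0],[0,3,0,0,0,0,0],[0,4.5,0,0,0,0,0],[0,6,0,0,0,0,0],[0,7.2,0,0,0,0,0],[0,8,0,0,0,0,0],[0,8.5,0,0,0,0,0],[0,8.8,0,0,0,0,0],[0,9,0,0,0,0,0],[0,9,0,0,0,0,0]]]}}

```text
clock: 14.77
tool_pos: [0.507, -0.208, 0.0531]
orientation: [-179.9, 0.0, -103.2]
force: [-0.2, 2.4, 7.6]
opening: 0.0119
gripper_force: 30.0
```

Emit:
{"fn": "play_rows", "kwargs": {"commands": [[[0,0.2,0,0,0,0,0],[0,0.4,0,0,0,0,0],[0,0.6,0,0,0,0,0],[0,0.6,0,0,0,0,0],[0,0.6,0,0,0,0,0]]]}}

```text
clock: 15.18
tool_pos: [0.5065, -0.2078, 0.0532]
orientation: [-179.5, 0.0, -103.1]
force: [17.0, -8.9, -12.7]
opening: 0.0119
gripper_force: 30.0
```

The stop was reached: 19 N push-back, with the rib at case y of about 51 mm, as expected. I'll release, rise, go aside and look.

Emit:
{"fn": "play_rows", "kwargs": {"commands": [[[0,0.3,0,0,0,0,0],[0,0.1,0,0,0,0,0],[0,0,0,0,0,0,0.5],[0,0,0,0,0,0,0.5],[0,0,0,0,0,0,0.5],[0,0,0,0,0,0,0.5],[0,0,-4,0,0,0,0.5],[0,0,-8,0,0,0,0.5],[0,0,-12,0,0,0,0.5],[-4,0,-15,0,0,0,0.5],[-8,0,-15,0,0,0,0.5],[-12,0,-15,0,0,0,0.5],[-16,0,-15,0,0,0,0.5],[-20,0,-15,0,0,0,0.5],[-25,0,-15,0,0,0,0.5],[-30,0,-15,0,0,0,0.5],[-30,0,-15,0,0,0,0.5],[-30,0,-15,0,0,0,0.5]]]}}

```text
clock: 16.68
tool_pos: [0.569, 0.0887, 0.2016]
orientation: [179.9, -0.0, -103.0]
force: [0.2, -0.6, 0.1]
opening: 0.0438
gripper_force: 0.0
```

Run:
```python
from h import *
t=snapshot("top");a=t["frame"][120:250,390:530];b=snapshot("scene")["frame"][170:300,350:490]
cv2.imwrite("pics/c6.png",cv2.resize(np.hstack([a,b]),None,fx=2.8,fy=2.8,interpolation=cv2.INTER_CUBIC)[...,::-1])
H,S,V=cv2.split(cv2.cvtColor(t["frame"],cv2.COLOR_RGB2HSV));w=(410,500,110,245)
print("orange",rects(t,(H<15)&(S>160)&(V>120),.0695,w));print("blue",rects(t,(H>95)&(H<125)&(S>120)&(V>60),.045,w))
```

```text
orange []
blue [((427, 180, 50, 52), array([ 504.4, -209.8]), array([102.6, 108.1]), 76.9)]
```

View pics/c6.png

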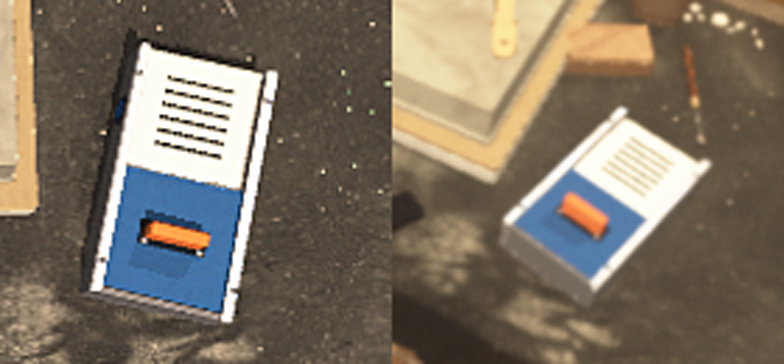

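The blue cover reaches the end wall with no brown gap left (rib at crop (175,238)), so it is home. The arm is clear, so I'm handing in.

```bash
python3 -c "
from h import *
print(close_job())"
```

```text
the job is handed in; nothing more can be done
None
```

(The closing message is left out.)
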